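Pin down the vial shaker's hold-down bar

ROBOT

A 6-joint arm with a two-finger parallel gripper is mounted at the origin on a cart in front of the work surface, level with it; the furniture and walls round the work are solid. World frame = base frame: x ahead of the robot, y to its left, z up, the work surface at z = 0. Lengths are in m, angles in rad, forces in N, time in s.
With the tool pointing down it reaches from about 0.35 to 0.775 m from the base axis. Payload 7.3 kg.
Tool frame: the origin (TCP) lies on the centre line of the jaws, within the pads' length; the fingertips stand ahead of it and the grasp point (between the pads) lies 11 mm behind it (robot.nose_length is the z of the fingertips in the tool frame, in m); z points along the fingers, y is the line along which they close (so a half turn about z gives the same grasp; the last joint's range is limited). The gripper opens to 92 mm and grips with 3 to 60 N. Pads are 19 mm wide; open, the fingers measure 130 mm over their backs; the gripper's body (75 mm by 190 mm) begins 47 mm behind the grasp point.
Start: joints at [1.062, 0.342, 1.524, -0, 1.275, -0.146], TCP at [0.186, 0.491, 0.197] pointing down, gripper open.
Joint ranges: [-2.53, 2.53], [-0.77, 2.02], [0.04, 2.7], [-1, 4.14], [0.28, 2.66], [-3.11, 3.11]. Speed limits (rad/s): [2.57, 2.57, 3.14, 3.14, 3.14, 3.14].

INTERFACE

Orientations are given as [roll, pitch, yaw] about the fixed x, y, z axes, in that order (R = Rz(yaw) Ry(pitch) Rx(roll)).
In Python, from cell import robot, cams gives the robot as it stands. The module is installed in compiled form; this text tells all that it offers.
- The arm moves only by the tool carry_out, never from a script. Its argument "deltas" is a list of rows, each a list of 7 numbers: the shift along the tool's x, y, z in cm, then the turn, a rotation vector about the tool's x, y, z in rad, then the opening, from 0 (shut) to 1 (fully open). A call has exactly 8 rows; each row shifts and turns the commanded pose from where the row before left it, along the tool's axes as they then stand; what a row does not reach is not made up. A row lasts 1/12 s, in which the tool goes at most 41.7 mm and 7.16 degrees, less where a joint would pass 70% of its speed; a pose out of reach is approached as far as the arm can. A call is refused whole if a number of a shift passes 4.17 or a number of a turn 0.125, either way. A call with a gripper value outside its range is refused whole. The fingers move at their own pace and stop on an object; "force" is the grip in N (left out, the last holds). Time passes only in rows, so rows that do not move let the fingers close, or fill a call up. It gives the time, the measured TCP pose, the force, the opening and the grip force at its end, in the units of the state.
- robot.observe(): the state, without advancing time (a new reading comes with each control period).
- cams.read_camera(name): name is "scene" or "top" or "wrist"; returns a dict with "image" (420x560x3 uint8, blue, green, red), "depth" (420x560 float32, m along the optical axis (not along the pixel's ray), 0 where there is no reading), "fx", "fy", "cx", "cy" (pixels), "world_to_cam" (4x4, takes a point from world to camera coordinates). Camera axes: x right, y up, looking along -z (the intrinsics and any distortion apply to the point x, -y, -z); pixel columns grow to the right and rows downward; lengths in m; the calibration is good to about 2 mm. A picture is of the moment at which its call begins.
- robot.hand_in(): hands the job in; it is judged then, once.
The state is a dict: "time": time; "qpos": joint angles; "qvel": joint speeds; "joint_efforts": joint torques, N m; "tool_pos": TCP position; "tool_rot": TCP orientation; "contact_force": force on the tool from outside, world axes, zero at the start; "torque": the same for the moment, N m; "opening": finger opening in m; "grip_force": force on a finger pad.
Only numpy, scipy, OpenCV 4.12 (cv2) and the standard library are available. Lean on these libraries where they do the work, as an engineer would, in place of code of your own. Each camera call takes 0.05 s, during which the arm holds its last target. There are 200 camera calls.

TASK

Make the vial shaker ready for a run: swing its blue hold-down bar down over the vials until it lies fully on the shoulder of the square stud, then push the red-tabbed hitch pin fully home through the cross hole of the stud, above the bar, and only then swing the pin's brass wire loop over the end of the stud until it snaps shut on the pin's tip. Leave the vials in their wells and do not disturb the things lying about on the desk.

Things in the scene. Friction and masses are not known exactly. Their poses are not given: they have to be found in the camera images.
- stud_hole (a point): Centre of the round 9.5 mm cross hole in the steel stud of the vial shaker, 133 mm above the desk. Axes: z up, x along the hole (the way the pin is pushed), y from the bar's hinge to the stud. The stud's end is 20 mm square and ends 10 mm above this point; the round shoulder that the bar lies on is 12.5 mm below it; the bar's top, when down, 6.5 mm below it.
- guide (a point): Middle of the outer end of the aluminium pin guide, on the pin's axis, 94 mm from stud_hole in its -x; axes as there. From here to 60 mm nearer the stud the guide is an open channel, 22 mm wide, its sides up to 1.5 mm below the axis; then a bush block, 16 mm long, 24 mm wide, 11 mm up from the axis, ending 18 mm from the stud's centre.
- shaker: Vial shaker: white and aluminium box, 176 (x) x 236 (y) mm, fixed. Origin under its middle, on the desk; axes as stud_hole, which is at (30, 70, 133.5) mm. Its platform is 52 mm above the desk. In a grey block under the bar are wells 24 mm deep for three capped glass vials, at x = 30, y = -33, 0, 33 mm; their tops are 116 mm above the desk, 2 mm under the lowered bar.
- bar (a joint): Blue hold-down bar, rad: 0 = fully down on the shoulder of the stud, 1.57 = upright, up to 1.9. Stiff hinge: it stays where it is left, moves under 2 to 3 N at bar_press and must be followed all the way down. It starts between 1.15 and 1.75.
- bar_hinge (a point): On the bar's hinge axis, 144 mm from stud_hole in its -y and 9.5 mm below it; the axis is along x of stud_hole. The point turns with the bar: y along the bar to its free end, z out of its upper face. The bar is 32 mm wide, 6 mm thick and reaches 180 mm from the hinge: square hole for the stud at 144 mm, black rubber finger end, 9 mm thick, on the last 20 mm.
- bar_press (a point): Point on the middle of the bar's upper face, 112 mm from its hinge: a good place to push the bar down. Axes as bar_hinge.
- pin: Steel hitch pin, 8 mm thick, loose in its guide and sliding easily. Origin on its axis under the loop's pivot; x along the pin to its tip, 61 mm ahead; z up. Home, its head (12 mm long, 6 mm to either side of the origin) stops on the bush block and the origin is 40 mm from stud_hole in its -x. It starts drawn back 40 to 46 mm. If it goes home before the bar is down it bars the bar's way.
- pin_tab (a point): Middle of the outer face of the pin's red thumb tab (14 mm wide, 24 mm high, 5 mm thick), where the pin is pushed: 20.5 mm behind the pin's origin and 10 mm above its axis. The tab's top edge is 8.5 mm above this point, the channel's sides 11.5 mm below it. Axes as the pin. Home, it is 60.5 mm from stud_hole in its -x.
- loop (a joint): Brass wire loop hinged on the pin's head, rad: 0 = open, standing upright and leaning 6 degrees back; 1.62 = shut, lying round the stud on the pin's tip. Sprung over centre: it holds itself open, needs about 2 N at its end to move, and past the dead point at 0.81 it snaps shut by itself. With the pin not home it strikes the stud.
- loop_end (a point): Middle of the cross bar at the loop's free end. The loop is of 4.4 mm wire, 39 mm wide outside and 57 mm from its pivot (2 mm above the pin's origin, axis across the pin) to the cross bar. Open, the loop stands 61 mm above the pin's axis. Shut, this end lies 17 mm beyond stud_hole in +x and 6 mm above it.
- shaken_vial0_mid (a point): Middle of the glass vial (23 x 58 mm, black cap) in the well nearest the hinge.
- shaken_vial1_mid (a point): Middle of the glass vial (23 x 58 mm, light cap) in the middle well.
- shaken_vial2_mid (a point): Middle of the glass vial (23 x 58 mm, black cap) in the well nearest the stud.
- usb: Blue USB stick, 18 x 53 x 8 mm, on the desk: leave alone. Origin at its underside.
- mouse_right: Black computer mouse, 122 x 60 x 37 mm, on the desk: leave alone. Origin at its underside.
- tape: Roll of tape, 52 mm across, 19 mm high, on the desk: leave alone. Origin at its underside.
- specimen_case: Clear specimen box, 83 x 100 x 30 mm, on the desk: leave alone. Origin at its underside.

How it is judged:
On the way, in this order (a step that is already met when the one before it is completed fails the run):
1. the bar is fully down, with the pin still drawn back (value of joint bar below 0.03 rad and x of pin_tab in the frame of stud_hole below -0.085 m), for 0.2 s.
2. the pin is fully home through the stud, above the bar, with its loop still open (value of joint bar below 0.03 rad and x of pin_tab in the frame of stud_hole above -0.063 m and value of joint loop below 0.5 rad), for 0.1 s.
3. the loop is shut over the stud (value of joint loop above 1.54 rad), for 0.2 s.
At the end, for the whole second after the job is handed in: the bar down (under 0.03 rad), the pin home in the stud's cross hole (within 2.5 mm of its stop, straight within 0.1 rad) and at rest, the loop shut (within 0.08 rad) round the stud with its end beyond the stud, the three vials still in their wells (not raised by over 10 mm) (value of joint bar below 0.03 rad and x of pin_tab in the frame of stud_hole above -0.063 m and angle between the x axis of pin_tab and the x axis of stud_hole, either way round below 0.1 rad and value of joint loop above 1.54 rad and x of loop_end in the frame of stud_hole above 0.013 m and linear speed of pin below 0.02 m/s and z of each of shaken_vial0_mid, shaken_vial1_mid, shaken_vial2_mid in the frame of stud_hole below -0.036 m); the robot touches nothing.
It fails at once if a vial is pulled out of its well (z of any of shaken_vial0_mid, shaken_vial1_mid, shaken_vial2_mid in the frame of stud_hole above -0.03 m).
It fails at once if a thing lying on the desk is moved by over 20 mm (distance of any of usb, tape, mouse_right, specimen_case from where it was at the start of the episode above 0.02 m).
It also fails if it takes over 48 s, if anything falls off the work surface, if the arm or the gripper's body presses on something with over 40 N, if the wrist force passes 120 N, or if a joint passes its speed limit or range.

## Working session

There is one attempt and no reset: what is moved stays moved. The work goes in short steps, Python scripts to look and compute and a tool call to move; the robot and the scene stay as the last step left them, time stands still between calls to the robot, and variables do not carry over. Pictures are saved under pics/ and viewed, at most 10 in all, crops included, and the job is handed in when it is done.

Besides the shell and the picture viewer there is one more tool, called after ">>>" in YAML: its name, and indented under it one key for each argument. carry_out: Moves the arm, as the interface text tells. Its arguments: {"type":"object","properties":{"deltas":{"type":"array","items":{"type":"array","items":{"type":"number"}}},"force":{"type":"number"}},"required":["deltas"]}

```bash
mkdir -p pics
cat > h.py <<'E'
import numpy as np, cv2
from cell import robot, cams
from scipy.spatial.transform import Rotation as R
def cap(n,save=None):
    d=cams.read_camera(n); np.savez('%s.npz'%(save or n),**{k:v for k,v in d.items()})
    if save: cv2.imwrite('pics/%s.png'%save,d['image'])
    return d
def load(n): return dict(np.load('%s.npz'%n))
def pts(d):
    h,w=d['depth'].shape; v,u=np.mgrid[:h,:w]; z=d['depth']
    c=np.stack([(u-d['cx'])/d['fx']*z,-(v-d['cy'])/d['fy']*z,-z],-1)
    T=np.linalg.inv(d['world_to_cam']); P=c@T[:3,:3].T+T[:3,3]; P[z<=0]=np.nan
    return P
def proj(d,p):
    q=d['world_to_cam'][:3,:3]@np.array(p)+d['world_to_cam'][:3,3]
    return d['cx']+d['fx']*q[0]/-q[2], d['cy']-d['fy']*q[1]/-q[2]
E
python3 - <<'E'
from h import *
a=cap('scene','scene0');b=cap('top','top0')
cv2.imwrite('pics/a.png',cv2.resize(np.vstack([a['image'],b['image']]),(450,600*9//8))[:600] if 0 else cv2.resize(np.hstack([a['image'],b['image']]),(800,300)))
print(robot.nose_length,robot.observe())
for d in(a,b): print(d['fx'],d['cx'],d['cy'],np.linalg.inv(d['world_to_cam']).round(3), [k for k in d])
E
```

```text
0.008 {'time': 0.1, 'qpos': array([ 1.06195974e+00,  3.42638623e-01,  1.52491821e+00, -1.59493288e-05,
        1.27544890e+00, -1.46022012e-01]), 'qvel': array([ 4.85068891e-04, -4.13189663e-05, -1.58899550e-03, -1.94133645e-03,
        2.93776140e-03, -1.35034543e-04]), 'joint_efforts': array([ 2.28843135e-03, -4.32001591e+01, -2.44694424e+01,  7.20617571e-02,
        5.26789168e-02, -4.98799568e-05]), 'tool_pos': array([0.18611482, 0.49045532, 0.19682315]), 'tool_rot': array([-3.14019240e+00, -1.90517263e-04,  2.77878259e+00]), 'contact_force': array([-0.21806581,  0.15252597,  0.30393766]), 'torque': array([ 0.00520571, -0.07465148, -0.06272561]), 'grip_force': 0.0, 'opening': 0.09144788522151143}
534.6374332185578 274.6627296745865 201.7501587637654 [[ 0.497  0.585 -0.641 -0.339]
 [-0.868  0.335 -0.367 -0.663]
 [ 0.     0.738  0.674  1.099]
 [ 0.     0.     0.     1.   ]] ['image', 'depth', 'fx', 'fy', 'cx', 'cy', 'world_to_cam']
403.4485411838313 281.2786031542384 211.0336020592586 [[ 2.000e-03  9.930e-01 -1.190e-01  4.360e-01]
 [-1.000e+00  1.000e-03 -1.400e-02 -1.510e-01]
 [-1.400e-02  1.190e-01  9.930e-01  1.182e+00]
 [ 0.000e+00  0.000e+00  0.000e+00  1.000e+00]] ['image', 'depth', 'fx', 'fy', 'cx', 'cy', 'world_to_cam']
```

View pics/scene0.png

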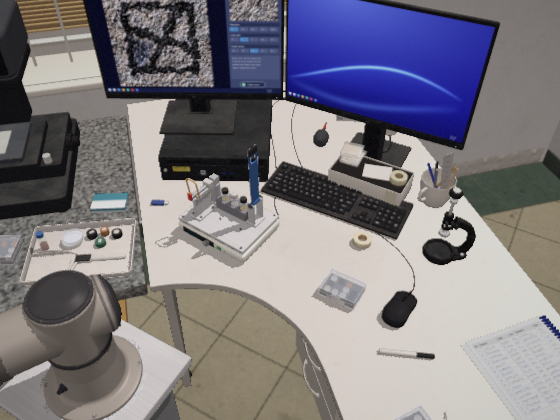

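View pics/top0.png

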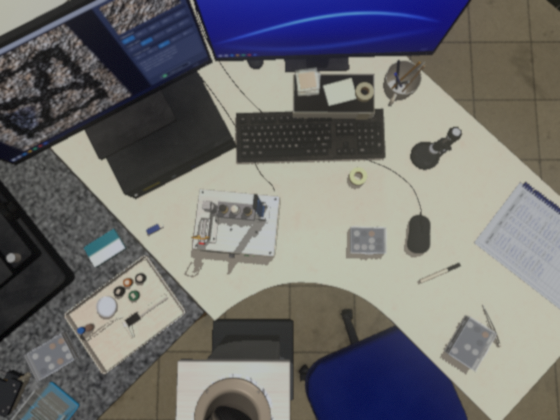

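The shaker is at top-image (236,225). Its hinge and upright bar are on the right (262,205), and the stud and pin guide on the left (208,230). So the pin is pushed roughly along world +x. Now I'll measure it.

Run:
```python
from h import *
b=load('top0');P=pts(b);a=load('scene0');Q=pts(a)
for n,p in(('top',P),('scene',Q)):
    A=p.reshape(-1,3)
    A=A[np.isfinite(A).all(1)]
    m=(A[:,0]>.25)&(A[:,0]<.55)&(A[:,1]>-.2)&(A[:,1]<.12)
    S=A[m&(A[:,2]>.042)&(A[:,2]<.060)]
    print(n,len(S),np.median(S[:,2]),cv2.minAreaRect((S[:,:2]*1000).astype(np.float32)))
    H=A[m&(A[:,2]>.13)]; 
    h=H[np.argsort(H[:,2])]; print(h[::max(1,len(h)//25)].round(3).tolist())
b1=cv2.resize(b['image'][180:280,170:300],None,fx=4.5,fy=4.5,interpolation=2)
a1=cv2.resize(a['image'][135:260,165:295],None,fx=4.5,fy=4.5,interpolation=2)
b1=cv2.copyMakeBorder(b1,0,a1.shape[0]-b1.shape[0],0,0,0)
c=np.hstack([b1,a1]);cv2.imwrite('pics/z.png',cv2.resize(c,(800,int(c.shape[0]*800/c.shape[1]))))
```

```text
top 2414 0.05182525722491138 ((506.8826904296875, -4.1842498779296875), (230.3437957763672, 104.86788940429688), 84.95768737792969)
[[0.525, 0.058, 0.13], [0.541, -0.078, 0.131], [0.515, 0.058, 0.131], [0.522, 0.071, 0.132], [0.536, 0.071, 0.132], [0.525, 0.071, 0.133], [0.535, 0.055, 0.134], [0.527, 0.06, 0.136], [0.54, 0.063, 0.136], [0.483, 0.072, 0.137], [0.532, 0.065, 0.137], [0.54, 0.065, 0.138], [0.501, 0.064, 0.139], [0.506, 0.064, 0.139], [0.543, 0.065, 0.141], [0.545, 0.064, 0.142], [0.545, 0.069, 0.143], [0.545, 0.053, 0.146], [0.495, 0.083, 0.148], [0.49, 0.048, 0.152], [0.547, -0.081, 0.173], [0.548, -0.084, 0.189], [0.49, 0.082, 0.192], [0.485, 0.057, 0.194], [0.547, -0.078, 0.237], [0.547, -0.081, 0.279]]
scene 2001 0.05124951459938387 ((505.68560791015625, -5.7906036376953125), (234.33099365234375, 105.81047058105469), 85.35562133789062)
[[0.491, 0.061, 0.13], [0.521, 0.056, 0.131], [0.535, 0.072, 0.132], [0.52, 0.062, 0.132], [0.503, 0.056, 0.134], [0.485, 0.06, 0.135], [0.535, 0.062, 0.135], [0.475, 0.072, 0.137], [0.501, 0.064, 0.138], [0.547, 0.066, 0.14], [0.495, 0.062, 0.141], [0.474, 0.07, 0.143], [0.544, 0.07, 0.144], [0.493, 0.083, 0.148], [0.476, 0.067, 0.153], [0.55, -0.085, 0.16], [0.491, 0.053, 0.169], [0.49, 0.054, 0.179], [0.484, 0.052, 0.189], [0.487, 0.063, 0.192], [0.545, -0.087, 0.202], [0.55, -0.081, 0.22], [0.548, -0.083, 0.245], [0.548, -0.078, 0.259], [0.55, -0.084, 0.279], [0.547, -0.083, 0.296]]
```

View pics/z.png

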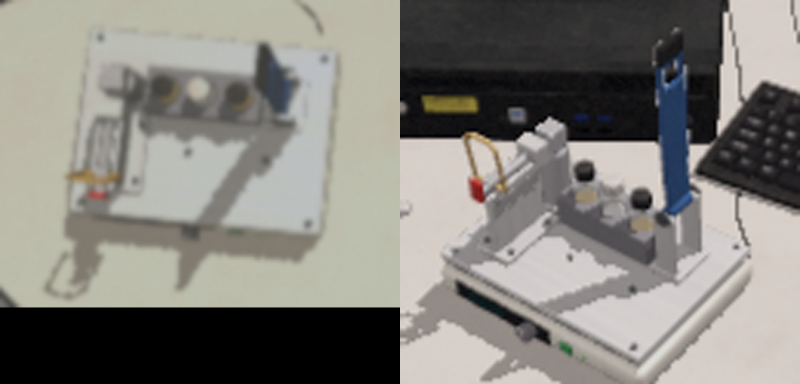

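Run:
```python
from h import *
for n in('top0','scene0'):
    d=load(n);A=pts(d).reshape(-1,3);C=d['image'].reshape(-1,3).astype(int);g=np.isfinite(A).all(1)
    g&=(A[:,0]>.35)&(A[:,0]<.68)&(A[:,1]>-.2)&(A[:,1]<.16)
    A=A[g];C=C[g]
    S=A[(A[:,2]>.042)&(A[:,2]<.060)]
    r=cv2.minAreaRect((S[:,:2]*1000).astype(np.float32));print(n,len(S),r)
    T=A[(A[:,2]>.138)&(A[:,2]<.148)&(A[:,0]>.53)];print('studtop',len(T),T.mean(0).round(4),T.min(0).round(4),T.max(0).round(4))
    B=A[(A[:,2]>.14)&(A[:,1]<-.03)];print('bar',len(B),B.mean(0),B[B[:,2]>.28].mean(0),B[B[:,2]<.2].mean(0),B[:,2].max())
    red=A[(C[:,2]>130)&(C[:,1]<70)&(C[:,0]<80)];print('red',len(red),np.median(red,0),red.min(0),red.max(0))
    br=A[(A[:,2]>.16)&(A[:,1]>.02)];print('loop',len(br),br.mean(0),br.min(0),br.max(0))
    cap_=A[(A[:,2]>.108)&(A[:,2]<.12)&(A[:,1]>-.06)&(A[:,1]<.05)&(A[:,0]>.5)];print('caps',cap_.mean(0))
```

```text
top0 3484 ((539.882080078125, -7.215217590332031), (230.08685302734375, 170.25180053710938), 84.61209869384766)
studtop 127 [0.5627 0.0546 0.1439] [ 0.542  -0.0866  0.1383] [0.5867 0.0749 0.148 ]
bar 155 [ 0.56077601 -0.08260242  0.25249851] [ 0.56205591 -0.08084807  0.30166729] [ 0.55964724 -0.08503968  0.17214891] 0.3056554444474794
  return _methods._mean(a, axis=axis, dtype=dtype,
  ret = um.true_divide(
Traceback (most recent call last):
ValueError: zero-size array to reduction operation minimum which has no identity
```

```bash
cat >> h.py <<'E'
YAW=-0.094; SH=np.array([.5764,.0597,.1335])
def fr(p,o=None):  # world -> stud_hole frame
    return (np.asarray(p)-(SH if o is None else o))@R.from_euler('z',YAW).as_matrix()
def st():
    s=robot.observe(); M=R.from_euler('xyz',s['tool_rot']).as_matrix()
    tip=s['tool_pos']+M[:,2]*.008
    print('t %.2f tip(stud,mm)'%s['time'],(1000*fr(tip)).round(1),'rot',s['tool_rot'].round(3),'zt',fr(SH+M[:,2]).round(3),'F',s['contact_force'].round(1),'q',s['qpos'].round(2),'op',round(s['opening'],4))
E
python3 - <<'E'
from h import *
for n in('top0','scene0'):
    d=load(n);A=pts(d).reshape(-1,3);C=d['image'].reshape(-1,3).astype(int);g=np.isfinite(A).all(1)
    g&=(A[:,0]>.35)&(A[:,0]<.68)&(A[:,1]>-.2)&(A[:,1]<.16)
    A=A[g];C=C[g]
    S=A[(A[:,2]>.042)&(A[:,2]<.060)];print(n,cv2.minAreaRect((S[:,:2]*1000).astype(np.float32)))
    F=fr(A)*1000
    def rep(k,m): 
        if m.sum(): print(k,m.sum(),np.median(F[m],0).round(1),F[m].min(0).round(1),F[m].max(0).round(1))
    rep('studtop',(abs(F[:,2]-10)<4)&(abs(F[:,0])<25)&(abs(F[:,1])<25))
    rep('bar',(F[:,2]>20)&(F[:,1]<-90)); rep('barhi',(F[:,2]>150)&(F[:,1]<-90)); rep('barlo',(F[:,2]>5)&(F[:,2]<60)&(F[:,1]<-90))
    rep('red',(C[:,2]>C[:,1]+60)&(C[:,2]>C[:,0]+60)&(F[:,2]>-15))
    rep('loop',(F[:,2]>25)&(F[:,1]>-40)); rep('looptop',(F[:,2]>52)&(F[:,1]>-40))
    rep('bush',(abs(F[:,2]-11)<4)&(F[:,0]<-20)&(F[:,0]>-33)&(abs(F[:,1])<25))
    for y in(-103,-70,-37): rep('cap',(abs(F[:,2]+17)<5)&(abs(F[:,1]-y)<14)&(abs(F[:,0])<15))
st()
E
```

```text
top0 ((539.882080078125, -7.215217590332031), (230.08685302734375, 170.25180053710938), 84.61209869384766)
studtop 84 [-5.4 -0.4 10.4] [-24.7 -12.9   6.2] [ 9.5 10.9 13.8]
bar 148 [  -2.5 -144.1  134.3] [ -17.1 -146.7   21.4] [  16.9 -136.1  172.2]
barhi 69 [  -1.8 -141.4  169. ] [ -17.1 -145.5  155.1] [  16.9 -136.1  172.2]
barlo 29 [  -1.7 -146.1   36.4] [ -16.  -146.8    6.7] [  14.7 -142.6   58.9]
red 5 [-99.5  -0.5  17.7] [-100.1   -5.6   16.1] [-99.    4.   20.2]
loop 35 [-89.2  -3.3  58.1] [-91.8 -20.   26. ] [-83.8  17.6  61. ]
looptop 28 [-89.6  -3.   58.4] [-91.8 -19.1  52.2] [-87.1  17.4  61. ]
bush 47 [-26.4  -0.6  10.4] [-32.4 -12.9   7.2] [-20.3  12.4  14.5]
cap 38 [  -0.3 -102.8  -18.2] [  -7.9 -112.8  -21.4] [  8.4 -93.8 -14.5]
cap 39 [ -0.5 -70.4 -18. ] [ -8.5 -78.3 -21.8] [  8.3 -61.2 -14.8]
cap 41 [ -0.6 -38.4 -17.8] [ -9.  -46.1 -20.7] [  7.7 -29.1 -13.7]
scene0 ((540.2286987304688, -8.990379333496094), (233.03155517578125, 175.34420776367188), 84.2102279663086)
studtop 60 [-7.6 -2.3 10.1] [-24.1 -15.3   6.1] [11.1 13.6 13.9]
bar 433 [  -2.1 -144.6  100. ] [ -19.  -149.5   20.3] [  20.7 -136.5  171.9]
barhi 83 [  -4.1 -144.   164. ] [ -19.  -146.8  150.6] [  16.1 -136.5  171.9]
barlo 140 [  -1.3 -145.8   33.9] [ -17.7 -149.6    6.2] [  18.3 -139.4   60. ]
red 24 [-100.    -3.2    9.5] [-106.2   -9.2   -7.2] [-97.8   4.1  22.9]
loop 44 [-87.9  -7.1  50.4] [-92.6 -20.8  25.3] [-83.7  17.8  61.9]
looptop 21 [-89.9  -3.7  58.2] [-92.6 -18.1  53.7] [-86.6  14.   61.9]
bush 29 [-26.3  -4.6  10.1] [-32.3 -14.9   7.5] [-21.3  10.8  13.7]
cap 29 [  -0.6 -106.3  -18. ] [  -9.6 -113.8  -21.6] [  7.6 -93.5 -13. ]
cap 28 [  0.  -71.9 -19.2] [-11.5 -79.9 -21.9] [ 10.2 -60.  -15.7]
cap 26 [ -0.8 -39.5 -18.1] [-11.  -48.  -21.9] [  9.1 -29.3 -14.5]
t 0.10 tip(stud,mm) [-429.   392.2   55.3] rot [-3.14  -0.     2.779] zt [-0.001 -0.001 -1.   ] F [-0.2  0.2  0.3] q [ 1.06  0.34  1.52 -0.    1.28 -0.15] op 0.0914
```

>>> carry_out:
  deltas:
    - [0,0,-0.9,0,0,-0.0335,0]
    - [0,0,-0.9,0,0,-0.0335,0]
    - [0,0,-0.9,0,0,-0.0335,0]
    - [0,0,-0.9,0,0,-0.0335,0]
    - [0,0,-0.9,0,0,-0.0335,0]
    - [0,0,-0.9,0,0,-0.0335,0]
    - [0,0,-0.9,0,0,-0.0335,0]
    - [0,0,-0.9,0,0,-0.0335,0]

```text
time: 0.77
tool_pos: [0.1861, 0.4906, 0.2694]
tool_rot: [-3.141, -0.0, 3.048]
contact_force: [0.2, -1.2, -0.1]
opening: 0.0434
grip_force: 0.0
```

>>> carry_out:
  deltas:
    - [-1.45,-2.4,0,0,0,0,0]
    - [-1.45,-2.4,0,0,0,0,0]
    - [-1.45,-2.4,0,0,0,0,0]
    - [-1.45,-2.4,0,0,0,0,0]
    - [-1.45,-2.4,0,0,0,0,0]
    - [-1.45,-2.4,0,0,0,0,0]
    - [-1.45,-2.4,0,0,0,0,0]
    - [-1.45,-2.4,0,0,0,0,0]

```text
time: 1.43
tool_pos: [0.2837, 0.2874, 0.2692]
tool_rot: [-3.141, -0.0, 3.047]
contact_force: [0.7, 0.1, -0.2]
opening: 0.0004
grip_force: 0.0
```

```bash
python3 -c "
from h import *
st()"
```

```text
t 1.43 tip(stud,mm) [-312.8  199.2  127.7] rot [-3.141 -0.     3.047] zt [-0. -0. -1.] F [ 0.7  0.1 -0.2] q [ 0.6   0.06  1.68  0.    1.4  -0.87] op 0.0004
```

>>> carry_out:
  deltas:
    - [-1.45,-2.4,0,0,0,0,0]
    - [-1.45,-2.4,0,0,0,0,0]
    - [-1.45,-2.4,0,0,0,0,0]
    - [-1.45,-2.4,0,0,0,0,0]
    - [-1.45,-2.4,0,0,0,0,0]
    - [-1.45,-2.4,0,0,0,0,0]
    - [-1.45,-2.4,0,0,0,0,0]
    - [-1.45,-2.4,0,0,0,0,0]

```text
time: 2.1
tool_pos: [0.381, 0.0852, 0.2693]
tool_rot: [3.142, -0.0, 3.047]
contact_force: [1.3, 0.7, 0.1]
opening: 0.0007
grip_force: 0.0
```

>>> carry_out:
  deltas:
    - [-1.45,-2.4,0,0,0,0,0]
    - [-1.45,-2.4,0,0,0,0,0]
    - [-1.45,-2.4,0,0,0,0,0]
    - [-1.45,-2.4,0,0,0,0,0]
    - [-1.45,-2.4,0,0,0,0,0]
    - [-1.45,-2.4,0,0,0,0,0]
    - [-1.45,-2.4,0,0,0,0,0]
    - [-1.45,-2.4,0,0,0,0,0]

```text
time: 2.77
tool_pos: [0.4784, -0.1168, 0.269]
tool_rot: [3.141, -0.001, 3.047]
contact_force: [0.3, -0.0, -0.8]
opening: 0.0003
grip_force: 0.0
```

>>> carry_out:
  deltas:
    - [-1,0,0,0,0,0,0]
    - [-1,0,0,0,0,0,0]
    - [-1,0,0,0,0,0,0]
    - [-1,0,0,0,0,0,0]
    - [-1,0,0,0,0,0,0]
    - [-1,0,0,0,0,0,0]
    - [-1,0,0,0,0,0,0]
    - [-1,0,0,0,0,0,0]

```text
time: 3.43
tool_pos: [0.5581, -0.123, 0.2689]
tool_rot: [3.141, -0.001, 3.047]
contact_force: [-0.1, 0.4, -0.0]
opening: 0.0005
grip_force: 0.0
```

```bash
python3 -c "
from h import *
st()
a=cap('scene','s1');b=cap('wrist','w1')
cv2.imwrite('pics/m1.png',cv2.resize(np.hstack([cv2.resize(a['image'][80:290,150:430],(560,420)),b['image']]),(800,300)))"
```

```text
t 3.43 tip(stud,mm) [  -1.1 -183.6  127.4] rot [ 3.141e+00 -1.000e-03  3.047e+00] zt [-0.001  0.    -1.   ] F [-0.1  0.4 -0. ] q [-0.35  0.39  1.26  0.    1.5  -1.83] op 0.0005
```

View pics/m1.png

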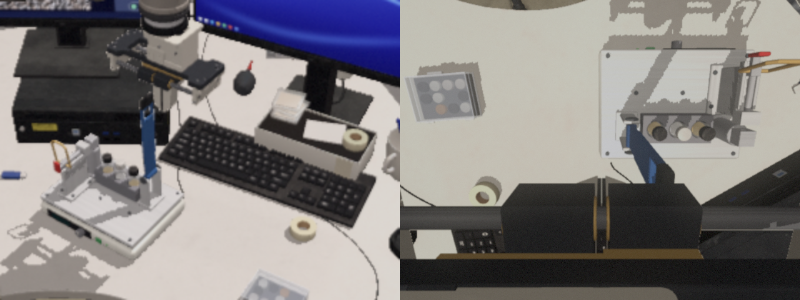

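The fingers are shut on the hinge side of the bar, with the body just above the bar's end (bar at (150,130) left half). Next I'll work out the arc.

Run:
```python
from h import *
h=19; th=np.linspace(np.pi/2,0.03,30); r=np.linspace(137,115,30)
y=-144+r*np.cos(th)-3*np.sin(th)-h; z=-9.5+r*np.sin(th)+3*np.cos(th)
y=np.r_[-183.6,-175,y];z=np.r_[127.4,127.4,z]
for i,(a,b) in enumerate(zip(np.diff(y),-np.diff(z))): print(i,round(a/10,2),round(b/10,2))
print(y[-1],z[-1])
```

```text
0 0.86 -0.0
1 0.9 -0.01
2 0.72 0.08
3 0.71 0.12
4 0.7 0.15
5 0.69 0.19
6 0.68 0.23
7 0.66 0.26
8 0.64 0.29
9 0.62 0.33
10 0.6 0.36
11 0.57 0.39
12 0.55 0.41
13 0.52 0.44
14 0.5 0.46
15 0.47 0.49
16 0.44 0.51
17 0.41 0.53
18 0.38 0.55
19 0.35 0.56
20 0.31 0.58
21 0.28 0.59
22 0.25 0.6
23 0.21 0.61
24 0.18 0.61
25 0.14 0.62
26 0.11 0.62
27 0.08 0.62
28 0.04 0.62
29 0.01 0.62
30 -0.03 0.62
-48.14173261947392 -3.0518673754660366
```

>>> carry_out:
  deltas:
    - [0,0.86,0,0,0,0,0]
    - [0,0.9,0,0,0,0,0]
    - [0,0.72,0.08,0,0,0,0]
    - [0,0.71,0.12,0,0,0,0]
    - [0,0.7,0.15,0,0,0,0]
    - [0,0.69,0.19,0,0,0,0]
    - [0,0.68,0.23,0,0,0,0]
    - [0,0.66,0.26,0,0,0,0]

```text
time: 4.2
tool_pos: [0.5636, -0.0634, 0.2591]
tool_rot: [3.142, 0.001, 3.047]
contact_force: [0.5, 0.1, 2.2]
opening: 0.0004
grip_force: 1.1
```

>>> carry_out:
  deltas:
    - [0,0.64,0.29,0,0,0,0]
    - [0,0.62,0.33,0,0,0,0]
    - [0,0.6,0.36,0,0,0,0]
    - [0,0.57,0.39,0,0,0,0]
    - [0,0.55,0.41,0,0,0,0]
    - [0,0.52,0.44,0,0,0,0]
    - [0,0.5,0.46,0,0,0,0]
    - [0,0.47,0.49,0,0,0,0]

```text
time: 4.87
tool_pos: [0.5677, -0.0191, 0.2269]
tool_rot: [3.141, -0.0, 3.047]
contact_force: [0.2, -0.8, 2.4]
opening: 0.0009
grip_force: 0.5
```

Run:
```python
from h import *
st()
d=cap('scene','s2');A=pts(d).reshape(-1,3);C=d['image'].reshape(-1,3).astype(int);g=np.isfinite(A).all(1)
F=fr(A)*1000
m=g&(C[:,0]>C[:,2]+45)&(C[:,0]>C[:,1]+25)&(abs(F[:,0])<30)&(abs(F[:,1]+70)<110)&(F[:,2]>0)
f=F[m];print(len(f),f.min(0),f.max(0))
print(np.degrees(np.arctan2(f[:,2]+9.5,f[:,1]+144))[f[:,2]>40].mean())
```

```text
t 4.87 tip(stud,mm) [ -1.3 -79.3  85.4] rot [ 3.141 -0.     3.047] zt [-0.  0. -1.] F [ 0.2 -0.8  2.4] q [-0.17  0.4   1.35  0.    1.39 -1.64] op 0.0009
426 [-1.83153898e+01 -1.50412240e+02  2.13862685e-02] [ 18.16195394 -62.10202694 130.18853748]
60.90320563778532
```

Run:
```python
from h import *
a=load('s2');b=cap('wrist','w2')
cv2.imwrite('pics/m2.png',cv2.resize(np.hstack([cv2.resize(a['image'][120:245,170:337],(560,420),interpolation=2),b['image']]),(800,300)))
```

```text
(no output)
```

View pics/m2.png

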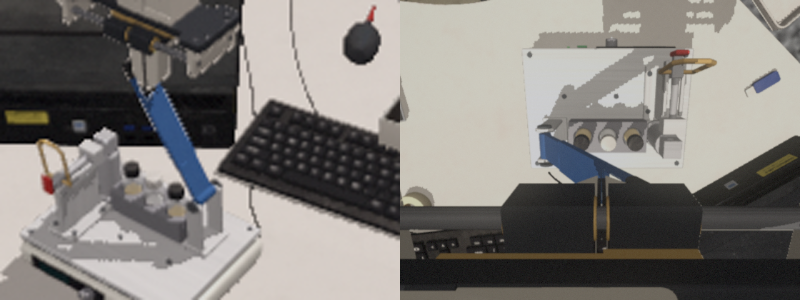

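Run:
```python
from h import *
d=load('s2');F=fr(pts(d))*1000
for v in range(148,200,3):
    print(v,[(u,F[v,u].round(0).astype(int).tolist(),''.join('%3x'%c for c in d['image'][v,u])) for u in range(224,258,6)])
w=SH+R.from_euler('z',YAW).apply([-.0013,-.0793,.0854]);print(proj(d,w))
```

```text
148 [(224, [-13, -61, 140], ' 17 19 19'), (230, [-10, -79, 146], ' 3e 40 44'), (236, [-11, -99, 156], ' 66 6d 73'), (242, [191, 47, -30], ' 33 33 35'), (248, [-38, -160, 198], ' 8b 91 98'), (254, [-22, -166, 191], ' 65 6b 73')]
151 [(224, [-16, -62, 133], ' 1c 1c 1c'), (230, [-12, -80, 139], ' 37 38 3d'), (236, [-6, -95, 142], ' 66 6c 73'), (242, [187, 45, -38], ' 33 34 35'), (248, [192, 25, -32], ' 52 57 5c'), (254, [202, 9, -32], ' 2f 2e 2f')]
154 [(224, [142, 80, -37], ' 3b 30 2c'), (230, [-13, -80, 129], ' 41 44 48'), (236, [17, -75, 109], ' 74 63 5d'), (242, [174, 35, -37], ' 33 33 34'), (248, [183, 18, -35], ' 30 30 31'), (254, [192, 2, -34], ' 31 31 30')]
157 [(224, [123, 63, -29], ' 2d 2e 2e'), (230, [138, 52, -34], ' 2c 2b 2d'), (236, [10, -80, 105], ' 7d 50 33'), (242, [159, 23, -34], ' 28 26 27'), (248, [171, 9, -35], ' 2a 2b 2c'), (254, [182, -6, -36], ' 34 34 36')]
160 [(224, [123, 65, -41], ' 15 14 15'), (230, [-9, -75, 106], ' 66 53 49'), (236, [5, -83, 100], ' 83 54 36'), (242, [157, 22, -44], '  c  c  c'), (248, [165, 4, -41], '  f  e  d'), (254, [174, -12, -40], '  
[... 2373 characters left out ...]
76, -19], ' c9 ce d6'), (242, [113, -8, -131], ' c7 cd d6'), (248, [-10, -131, 20], ' 83 55 36'), (254, [8, -137, 10], ' 83 55 36')]
196 [(224, [-12, -46, -34], ' 7e 84 8b'), (230, [13, -46, -51], ' 7f 7e 83'), (236, [-2, -81, -23], ' 80 83 8a'), (242, [2, -99, -16], ' 70 74 7b'), (248, [-13, -133, 12], ' 76 4b 2f'), (254, [3, -141, 4], ' 80 54 34')]
199 [(224, [-10, -43, -48], ' 6f 88 97'), (230, [-5, -61, -42], ' 90 8e 93'), (236, [0, -79, -36], ' 98 97 9c'), (242, [-3, -103, -22], ' 38 39 3d'), (248, [108, -35, -139], ' 9e 98 99'), (254, [-1, -144, -2], ' 84 56 36')]
(np.float64(233.53197291981576), np.float64(165.0851626276637))<stdin>:4: RuntimeWarning: invalid value encountered in cast
```

The fingertips are narrower than I assumed and have entered the bar's square stud hole; the bar is at about 60°. I'll lift out, step back and press lower on the bar.

>>> carry_out:
  deltas:
    - [0,0,-0.5,0,0,0,0]
    - [0,0,-0.7,0,0,0,0]
    - [0,0,-0.8,0,0,0,0]
    - [0,0,-0.8,0,0,0,0]
    - [0,0,-0.8,0,0,0,0]
    - [0,0,-1,0,0,0,0]
    - [0,0,-1,0,0,0,0]
    - [0,0,-1,0,0,0,0]

```text
time: 5.63
tool_pos: [0.5677, -0.0197, 0.2948]
tool_rot: [3.142, 0.001, 3.047]
contact_force: [-0.1, 0.5, -0.5]
opening: 0.0005
grip_force: 0.0
```

>>> carry_out:
  deltas:
    - [0,-1,0,0,0,0,0]
    - [0,-1,0,0,0,0,0]
    - [0,-1,0,0,0,0,0]
    - [0,-1,0,0,0,0,0]
    - [0,-1,0,0,0,0,0]
    - [0,-0.5,0,0,0,0,0]
    - [0,0,-0.5,0,0,0,0]
    - [0,0,0,0,0,0,0]

```text
time: 6.3
tool_pos: [0.5627, -0.0749, 0.2992]
tool_rot: [3.141, 0.001, 3.046]
contact_force: [-0.3, -0.6, -0.1]
opening: 0.0004
grip_force: 0.0
```

Run:
```python
from h import *
st()
d=cap('scene','s3');A=pts(d).reshape(-1,3);C=d['image'].reshape(-1,3).astype(int);g=np.isfinite(A).all(1)
F=fr(A)*1000
m=g&(C[:,0]>C[:,2]+45)&(C[:,0]>C[:,1]+25)&(abs(F[:,0])<30)&(abs(F[:,1]+70)<110)&(F[:,2]>0)
f=F[m];b=np.polyfit(f[:,2],f[:,1],1);print(len(f),f.max(0),'theta',np.degrees(np.arctan2(1,b[0])))
b=load('w2')
cv2.imwrite('pics/m3.png',cv2.resize(d['image'][100:245,170:337],(640,556),interpolation=2))
```

```text
t 6.30 tip(stud,mm) [  -1.  -135.3  157.7] rot [3.141e+00 1.000e-03 3.046e+00] zt [ 0.001  0.    -1.   ] F [-0.3 -0.6 -0.1] q [-0.27  0.37  1.21  0.    1.56 -1.74] op 0.0004
453 [ 20.44813909 -63.63440391 129.70574694] theta 58.53838954919238
```

View pics/m3.png

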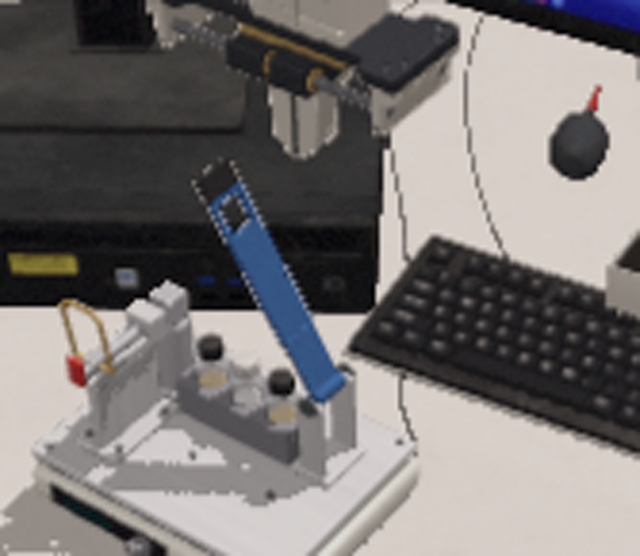

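Run:
```python
from h import *
h=7; n=22; th=np.linspace(np.radians(59),0,n); r=np.linspace(117,112,n)
y=-144+r*np.cos(th)-3*np.sin(th)-h; z=-9.5+r*np.sin(th)+3*np.cos(th)
print(y[0],z[0],y[-1],z[-1])
for i,(a,b) in enumerate(zip(np.diff(y),-np.diff(z))): print([0,round(a/10,2),round(b/10,2),0,0,0,0],end=', ')
```

```text
-93.31204713762999 92.3336884068773 -39.0 -6.5
[0, np.float64(0.48), np.float64(0.31), 0, 0, 0, 0], [0, np.float64(0.46), np.float64(0.34), 0, 0, 0, 0], [0, np.float64(0.44), np.float64(0.36), 0, 0, 0, 0], [0, np.float64(0.43), np.float64(0.38), 0, 0, 0, 0], [0, np.float64(0.41), np.float64(0.4), 0, 0, 0, 0], [0, np.float64(0.38), np.float64(0.42), 0, 0, 0, 0], [0, np.float64(0.36), np.float64(0.43), 0, 0, 0, 0], [0, np.float64(0.34), np.float64(0.45), 0, 0, 0, 0], [0, np.float64(0.32), np.float64(0.47), 0, 0, 0, 0], [0, np.float64(0.29), np.float64(0.48), 0, 0, 0, 0], [0, np.float64(0.27), np.float64(0.49), 0, 0, 0, 0], [0, np.float64(0.24), np.float64(0.5), 0, 0, 0, 0], [0, np.float64(0.22), np.float64(0.51), 0, 0, 0, 0], [0, np.float64(0.19), np.float64(0.52), 0, 0, 0, 0], [0, np.float64(0.17), np.float64(0.53), 0, 0, 0, 0], [0, np.float64(0.14), np.float64(0.54), 0, 0, 0, 0], [0, np.float64(0.11), np.float64(0.54), 0, 0, 0, 0], [0, np.float64(0.09), np.float64(0.55), 0, 0, 0, 0], [0, np.float64(0.06), np.float64(0.55), 0, 0, 0, 0], [0, np.float64(0.03), np.float64(0.55), 0, 0, 0, 0], [0, np.float64(0.0), np.float64(0.55), 0, 0, 0, 0],
```

>>> carry_out:
  deltas:
    - [0,0,0.9,0,0,0,0]
    - [0,0,0.9,0,0,0,0]
    - [0,0,0.9,0,0,0,0]
    - [0,0,0.9,0,0,0,0]
    - [0,0,0.9,0,0,0,0]
    - [0,0,0.9,0,0,0,0]
    - [0,0,0.9,0,0,0,0]
    - [0,0,0.2,0,0,0,0]

```text
time: 7.02
tool_pos: [0.5617, -0.0742, 0.2313]
tool_rot: [3.141, -0.003, 3.047]
contact_force: [0.2, 0.1, 0.8]
opening: 0.0005
grip_force: 0.0
```

>>> carry_out:
  deltas:
    - [0,0.84,-0.25,0,0,0,0]
    - [0,0.84,0,0,0,0,0]
    - [0,0.84,0,0,0,0,0]
    - [0,0.84,0,0,0,0,0]
    - [0,0.84,0,0,0,0,0]
    - [0,0.48,0.31,0,0,0,0]
    - [0,0.46,0.34,0,0,0,0]
    - [0,0.44,0.36,0,0,0,0]

```text
time: 7.68
tool_pos: [0.5678, -0.0182, 0.2255]
tool_rot: [-3.142, -0.0, 3.047]
contact_force: [0.7, -0.8, 1.1]
opening: 0.0005
grip_force: 0.8
```

>>> carry_out:
  deltas:
    - [0,0.43,0.38,0,0,0,0]
    - [0,0.41,0.4,0,0,0,0]
    - [0,0.38,0.42,0,0,0,0]
    - [0,0.36,0.43,0,0,0,0]
    - [0,0.34,0.45,0,0,0,0]
    - [0,0.32,0.47,0,0,0,0]
    - [0,0.29,0.48,0,0,0,0]
    - [0,0.27,0.49,0,0,0,0]

```text
time: 8.35
tool_pos: [0.5705, 0.0093, 0.1901]
tool_rot: [3.141, 0.0, 3.047]
contact_force: [-0.7, 1.0, 2.1]
opening: 0.0005
grip_force: 0.5
```

```bash
cat > bar.py <<'E'
from h import *
st()
d=cap('scene','s4');A=pts(d).reshape(-1,3);C=d['image'].reshape(-1,3).astype(int);g=np.isfinite(A).all(1)
F=fr(A)*1000
m=g&(C[:,0]>C[:,2]+45)&(C[:,0]>C[:,1]+25)&(abs(F[:,0])<30)&(abs(F[:,1]+70)<110)&(F[:,2]>-20)
f=F[m];b=np.polyfit(f[:,1],f[:,2],1);print(len(f),f.min(0),f.max(0),'theta',np.degrees(np.arctan(b[0])),'z at -32',np.polyval(b,-32),'z at hinge',np.polyval(b,-144))
E
python3 bar.py
```

```text
t 8.35 tip(stud,mm) [ -1.2 -50.7  48.6] rot [3.141 0.    3.047] zt [ 0.  0. -1.] F [-0.7  1.   2.1] q [-0.12  0.43  1.41  0.    1.3  -1.59] op 0.0005
486 [ -18.74932301 -152.98941877  -11.96339771] [ 17.89647085 -28.15559809  98.61821328] theta 42.30707027148595 z at -32 97.33473841496735 z at hinge -4.602687042625774
```

Run:
```python
from h import *
d=load('s3')
Rz=R.from_euler('z',YAW)
print(proj(d,SH+Rz.apply([-.001,-.1353,.1577])))
d=load('s4');print(proj(d,SH+Rz.apply([-.0012,-.0507,.0486])))
cv2.imwrite('pics/m4.png',cv2.resize(d['image'][100:245,170:337],(640,556),interpolation=2))
```

```text
(np.float64(249.66683337012591), np.float64(150.39532236068425))
(np.float64(225.97036262775063), np.float64(171.93657653652724))
```

View pics/m4.png

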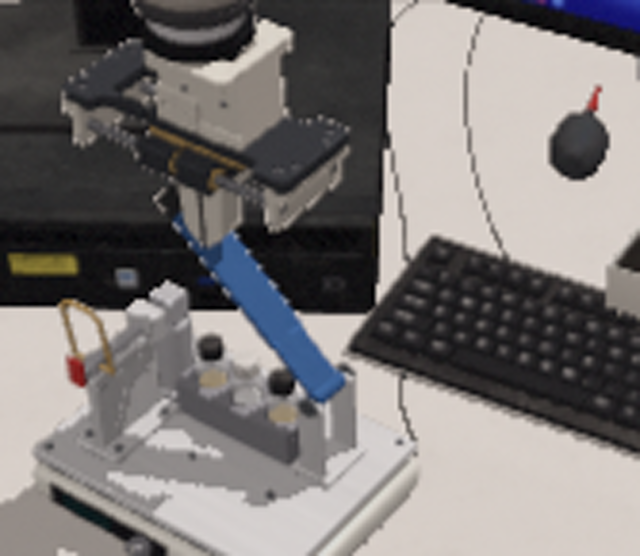

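Run:
```python
from h import *
for n,us,vs in(('s3',range(240,260,3),range(132,156,2)),('s4',range(212,238,4),range(154,178,2))):
    d=load(n);F=np.nan_to_num(fr(pts(d))*1000)
    for v in vs: print(n,v,[tuple(F[v,u].round(0).astype(int).tolist()) if abs(F[v,u,0])<60 else 0 for u in us])
```

```text
s3 132 [0, (-12, -125, 216), (-10, -133, 218), (-13, -145, 224), (-16, -156, 230), (5, -149, 216), 0]
s3 134 [0, (-13, -126, 210), (-11, -134, 213), (-8, -141, 214), (-9, -151, 218), (1, -152, 213), 0]
s3 136 [0, (-11, -124, 203), (-10, -133, 206), (-6, -139, 206), (-12, -153, 215), (-1, -154, 209), 0]
s3 138 [0, 0, (-10, -132, 200), (-11, -143, 205), (-10, -151, 207), 0, 0]
s3 140 [0, 0, (-8, -131, 192), (-15, -146, 202), 0, 0, 0]
s3 142 [0, (0, 0, 0), 0, 0, 0, 0, 0]
s3 144 [0, 0, 0, 0, 0, 0, 0]
s3 146 [0, 0, 0, 0, 0, 0, 0]
s3 148 [0, 0, 0, 0, 0, 0, 0]
s3 150 [0, 0, 0, 0, 0, 0, 0]
s3 152 [0, 0, 0, 0, 0, 0, 0]
s3 154 [0, 0, 0, 0, 0, 0, 0]
s4 154 [(-17, -21, 107), (-12, -30, 107), (-13, -45, 114), (-9, -56, 117), (-7, -68, 120), (6, -70, 113), 0]
s4 156 [0, (-10, -28, 99), (-13, -45, 108), (-15, -60, 116), (-10, -70, 117), (8, -68, 105), 0]
s4 158 [0, (-16, -33, 98), (-12, -43, 100), (-14, -59, 108), (-7, -67, 107), 0, 0]
s4 160 [0, 0, (-13, -43, 94), (-12, -57, 99), (-6, -66, 99), 0, 0]
s4 162 [0, 0, (-11, -41, 85), (-12, -56, 92), (9, -52, 77), 0, 0]
s4 164 [0, 0, (-18, -47, 85), (-6, -51, 79), (5, -54, 73), (14, -61, 70), 0]
s4 166 [0, 0, 0, (-12, -55, 78), (1, -58, 71), (8, -66, 70), 0]
s4 168 [0, 0, 0, (-14, -56, 73), (-5, -62, 70), (6, -67, 65), (14, -74, 63)]
s4 170 [0, 0, 0, 0, (-9, -66, 68), (2, -70, 62), (10, -78, 61)]
s4 172 [0, 0, 0, 0, (-11, -67, 63), (0, -71, 57), (7, -79, 56)]
s4 174 [(3, 6, 12), 0, 0, 0, (-13, -67, 57), (-7, -77, 57), (7, -79, 49)]
s4 176 [(-1, 3, 9), (2, -10, 13), 0, 0, 0, (-11, -80, 55), (0, -85, 50)]
```

Run:
```python
from h import *
for n,t in(('s3',(-1,-135.3,157.7)),('s4',(-1.2,-50.7,48.6))):
    d=load(n);F=fr(pts(d)).reshape(-1,3)*1000-np.array(t)
    F=F[np.isfinite(F).all(1)];F=F[(abs(F[:,0])<60)&(abs(F[:,1])<110)&(F[:,2]>28)&(F[:,2]<250)]
    for z in range(28,160,8):
        G=F[(F[:,2]>=z)&(F[:,2]<z+8)]
        if len(G): print(n,z,len(G),'x',G[:,0].min().round(),G[:,0].max().round(),'y',np.percentile(G[:,1],[0,5,50,95,100]).round())
```

```text
s3 28 1 x -7.0 -7.0 y [4. 4. 4. 4. 4.]
s3 36 11 x -13.0 -7.0 y [-11.  -9.   1.   5.   6.]
s3 44 31 x -15.0 11.0 y [-19. -17.  -5.  14.  15.]
s3 52 45 x -13.0 10.0 y [-19. -19.  -7.  15.  15.]
s3 60 45 x -14.0 10.0 y [-19. -18. -11.  15.  17.]
s3 68 48 x -15.0 9.0 y [-21. -19.  -7.  17.  21.]
s3 76 47 x -13.0 4.0 y [-22. -21.  -8.  14.  18.]
s3 84 13 x -15.0 -1.0 y [-22. -21. -19.  12.  17.]
s3 92 7 x -15.0 11.0 y [-31. -30. -29. -21. -20.]
s3 100 86 x -37.0 37.0 y [-89. -88. -31.  81.  84.]
s3 108 181 x -39.0 37.0 y [-91. -88. -27.  80.  85.]
s3 116 259 x -40.0 36.0 y [-91. -87.   2.  80.  87.]
s3 124 227 x -40.0 36.0 y [-95. -93.  -9.  79.  92.]
s3 132 182 x -40.0 34.0 y [-96. -95. -13.  83.  93.]
s3 140 750 x -40.0 37.0 y [-97. -94. -49.  88.  96.]
s3 148 129 x -36.0 28.0 y [-96. -52. -34.  16.  90.]
s3 156 110 x -30.0 19.0 y [-53. -51. -33.  11.  17.]
s4 28 31 x -18.0 16.0 y [-13. -11.  -4.   4.  11.]
s4 36 20 x -17.0 -7.0 y [-10.  -8.   4.  15.  15.]
s4 44 37 x -16.0 7.0 y [-17. -16.   6.  22.  24.]
s4 52 51 x -16.0 11.0 y [-19. -18.   4.  29.  34.]
s4 60 65 x -17.0 15.0 y [-21. -19.   9.  35.  38.]
s4 68 39 x -14.0 10.0 y [-22. -20. -12.  18.  32.]
s4 76 29 x -16.0 4.0 y [-22. -21.  -9.  13.  20.]
s4 84 7 x -13.0 -7.0 y [-21. -21. -20. -16. -15.]
s4 92 3 x -12.0 1.0 y [-31. -31. -30. -22. -21.]
s4 100 71 x -40.0 32.0 y [-89. -88. -31.  81.  89.]
s4 108 146 x -40.0 38.0 y [-89. -88. -21.  81.  85.]
s4 116 216 x -40.0 30.0 y [-91. -88.  -8.  79.  83.]
s4 124 181 x -40.0 32.0 y [-95. -94. -13.  81.  91.]
s4 132 155 x -40.0 32.0 y [-97. -95. -15.  81.  92.]
s4 140 621 x -40.0 39.0 y [-97. -93. -51.  90.  98.]
s4 148 112 x -30.0 28.0 y [-97. -67. -41.  27.  84.]
s4 156 90 x -29.0 24.0 y [-52. -51. -33.  11.  16.]
```

The depth shows the whole gripper sitting about 35 mm higher than reported, with fingers about 38 mm wide. I'll take that offset as fact, back off and press again lower on the bar.

>>> carry_out:
  deltas:
    - [0,0,-1,0,0,0,0]
    - [0,0,-1,0,0,0,0]
    - [0,0,-1,0,0,0,0]
    - [0,-1.5,0,0,0,0,0]
    - [0,-1.5,0,0,0,0,0]
    - [0,-1.5,0,0,0,0,0]
    - [0,0,1,0,0,0,0]
    - [0,0,1,0,0,0,0]

```text
time: 9.07
tool_pos: [0.5668, -0.0364, 0.2016]
tool_rot: [3.142, 0.003, 3.045]
contact_force: [-0.1, -0.5, 1.0]
opening: 0.0005
grip_force: 0.0
```

>>> carry_out:
  deltas:
    - [0,0,1,0,0,0,0]
    - [0,0,1.1,0,0,0,0]
    - [0,0,0,0,0,0,0]
    - [0,0,0,0,0,0,0]
    - [0,0,0,0,0,0,0]
    - [0,0,0,0,0,0,0]
    - [0,0,0,0,0,0,0]
    - [0,0,0,0,0,0,0]

```text
time: 9.73
tool_pos: [0.5664, -0.0357, 0.1801]
tool_rot: [3.142, 0.001, 3.047]
contact_force: [-1.2, 0.5, 0.9]
opening: 0.0004
grip_force: 0.0
```

Run:
```python
exec(open('bar.py').read())
h=19; n=17; th=np.linspace(np.radians(43),0.0,n); r=np.linspace(115,112,n)
y=-144+r*np.cos(th)-3*np.sin(th)-h; z=-9.5+r*np.sin(th)+3*np.cos(th)
print(y[0],z[0],y[-1],z[-1])
for i,(a,b) in enumerate(zip(np.diff(y),-np.diff(z))): print([0,float(round(a/10,2)),float(round(b/10,2))],end=', ')
t=np.array([-1,-95,37.]);G=F[np.isfinite(F).all(1)]-t
G=G[(abs(G[:,0])<60)&(abs(G[:,1])<110)&(G[:,2]>20)]
for q in range(20,116,4):
    g=G[(G[:,2]>=q)&(G[:,2]<q+4)]; print(q,len(g),g.min(0).round() if len(g) else '',g.max(0).round() if len(g) else '')
```

```text
t 9.73 tip(stud,mm) [ -1.  -95.9  38.6] rot [3.142e+00 1.000e-03 3.047e+00] zt [ 0.001  0.    -1.   ] F [-1.2  0.5  0.9] q [-0.2   0.43  1.43  0.    1.27 -1.67] op 0.0004
486 [ -17.21082733 -151.83026705  -11.59246346] [ 17.87453272 -28.2608341  101.09665661] theta 42.06980738129817 z at -32 96.21110532405667 z at hinge -4.88150607463632
-80.94031939398289 71.12387251204484 -51.0 -6.5
[0, 0.35, 0.41], [0, 0.33, 0.42], [0, 0.31, 0.44], [0, 0.29, 0.45], [0, 0.27, 0.46], [0, 0.25, 0.47], [0, 0.23, 0.48], [0, 0.2, 0.49], [0, 0.18, 0.5], [0, 0.15, 0.51], [0, 0.13, 0.51], [0, 0.11, 0.52], [0, 0.08, 0.52], [0, 0.06, 0.52], [0, 0.03, 0.53], [0, 0.01, 0.53], 20 17 [-17.  14.  20.] [ 9. 30. 24.]
24 14 [-14.  20.  24.] [ 8. 34. 28.]
28 18 [-15.  23.  28.] [ 6. 40. 32.]
32 18 [-13.  27.  32.] [12. 46. 36.]
36 22 [-16.   0.  36.] [15. 48. 40.]
40 30 [-16.  -8.  40.] [19. 54. 44.]
44 27 [-16. -11.  44.] [18. 65. 48.]
48 20 [-15. -18.  48.] [20. 63. 52.]
52 31 [-16. -20.  52.] [15. 65. 56.]
56 31 [-15. -19.  56.] [14. 70. 60.]
60 31 [-15. -19.  60.] [10. 73. 64.]
64 37 [-17. -20.  64.] [10. 81. 68.]
68 40 [-15. -21.  68.] [ 7. 80. 72.]
72 30 [-17. -22.  72.] [11. 83. 76.]
76 36 [-15. -22.  76.] [ 8. 79. 80.]
80 13 [-13. -21.  80.] [-1. 15. 84.]
84 5 [-13. -23.  85.] [ -0. -14.  88.]
88 3 [-14. -22.  88.] [ -5. -19.  91.]
92 1 [-12. -21.  92.] [-12. -21.  92.]
96 0  
100 7 [ -7. -87. 101.] [ 27. -29. 104.]
104 38 [-37. -89. 104.] [ 34.  84. 108.]
108 60 [-38. -91. 108.] [ 33.  80. 112.]
112 77 [-39. -90. 112.] [ 38.  82. 116.]
```

>>> carry_out:
  deltas:
    - [0,0.75,0.1,0,0,0,0]
    - [0,0.75,0.1,0,0,0,0]
    - [0,0.35,0.41,0,0,0,0]
    - [0,0.33,0.42,0,0,0,0]
    - [0,0.31,0.44,0,0,0,0]
    - [0,0.29,0.45,0,0,0,0]
    - [0,0.27,0.46,0,0,0,0]
    - [0,0.25,0.47,0,0,0,0]

```text
time: 10.45
tool_pos: [0.5694, -0.0026, 0.1507]
tool_rot: [3.141, 0.0, 3.047]
contact_force: [-0.4, -0.2, 1.7]
opening: 0.0001
grip_force: 0.7
```

>>> carry_out:
  deltas:
    - [0,0.23,0.48,0,0,0,0]
    - [0,0.2,0.49,0,0,0,0]
    - [0,0.18,0.5,0,0,0,0]
    - [0,0.15,0.51,0,0,0,0]
    - [0,0.13,0.51,0,0,0,0]
    - [0,0,0,0,0,0,0]
    - [0,0,0,0,0,0,0]
    - [0,0,0,0,0,0,0]

```text
time: 11.12
tool_pos: [0.5701, 0.0058, 0.1261]
tool_rot: [-3.142, -0.0, 3.047]
contact_force: [-0.3, -0.2, -0.4]
opening: 0.0006
grip_force: 0.0
```

```bash
python3 bar.py
```

```text
t 11.12 tip(stud,mm) [ -1.2 -54.2 -15.4] rot [-3.142 -0.     3.047] zt [-0. -0. -1.] F [-0.3 -0.2 -0.4] q [-0.12  0.49  1.5  -0.    1.15 -1.6 ] op 0.0006
400 [ -18.87625586 -153.78885102  -13.45939613] [19.64484617  9.67216568 39.5090546 ] theta 15.048767510148688 z at -32 23.88667043804835 z at hinge -6.225835981001943
```

>>> carry_out:
  deltas:
    - [0,0.1,0.4,0,0,0,0]
    - [0,0.08,0.4,0,0,0,0]
    - [0,0.06,0.4,0,0,0,0]
    - [0,0.03,0.4,0,0,0,0]
    - [0,0,0.4,0,0,0,0]
    - [0,0,0.2,0,0,0,0]
    - [0,0,0,0,0,0,0]
    - [0,0,0,0,0,0,0]

```text
time: 11.83
tool_pos: [0.5701, 0.0086, 0.1039]
tool_rot: [-3.141, -0.001, 3.047]
contact_force: [-0.6, -0.6, 0.2]
opening: 0.0002
grip_force: 0.0
```

>>> carry_out:
  deltas:
    - [0,0,0.1,0,0,0,0]
    - [0,0,0.1,0,0,0,0]
    - [0,0,0.1,0,0,0,0]
    - [0,0,0.1,0,0,0,0]
    - [0,0,0,0,0,0,0]
    - [0,0,0,0,0,0,0]
    - [0,0,0,0,0,0,0]
    - [0,0,0,0,0,0,0]

```text
time: 12.5
tool_pos: [0.5703, 0.0086, 0.1002]
tool_rot: [-3.142, -0.0, 3.047]
contact_force: [-0.1, 1.0, 0.6]
opening: 0.0003
grip_force: 0.0
```

```bash
python3 bar.py
```

```text
t 12.50 tip(stud,mm) [ -1.3 -51.5 -41.3] rot [-3.142 -0.     3.047] zt [-0. -0. -1.] F [-0.1  1.   0.6] q [-0.12  0.52  1.53 -0.    1.09 -1.6 ] op 0.0003
312 [ -18.59233168 -152.13586563  -16.19250961] [ 20.0628067  -11.89797063   0.18099583] theta 0.41786457515929604 z at -32 -5.573169245504297 z at hinge -6.390012346411028
```

>>> carry_out:
  deltas:
    - [0,0,0.1,0,0,0,0]
    - [0,0,0.1,0,0,0,0]
    - [0,0,0,0,0,0,0]
    - [0,0,0,0,0,0,0]
    - [0,0,0,0,0,0,0]
    - [0,0,0,0,0,0,0]
    - [0,0,0,0,0,0,0]
    - [0,0,0,0,0,0,0]

```text
time: 13.22
tool_pos: [0.5704, 0.0086, 0.0982]
tool_rot: [3.142, 0.0, 3.047]
contact_force: [0.1, -0.2, 0.9]
opening: 0.0006
grip_force: 0.0
```

>>> carry_out:
  deltas:
    - [0,0,0.1,0,0,0,0]
    - [0,0,0.1,0,0,0,0]
    - [0,0,0,0,0,0,0]
    - [0,0,0,0,0,0,0]
    - [0,0,0,0,0,0,0]
    - [0,0,0,0,0,0,0]
    - [0,0,0,0,0,0,0]
    - [0,0,0,0,0,0,0]

```text
time: 13.88
tool_pos: [0.5706, 0.0086, 0.0978]
tool_rot: [-3.142, 0.001, 3.047]
contact_force: [-4.0, 0.1, 11.4]
opening: 0.0003
grip_force: 5.4
```

```bash
python3 bar.py
```

```text
t 13.88 tip(stud,mm) [ -1.  -51.4 -43.7] rot [-3.142e+00  1.000e-03  3.047e+00] zt [ 0.001 -0.    -1.   ] F [-4.   0.1 11.4] q [-0.12  0.52  1.54 -0.    1.09 -1.6 ] op 0.0003
307 [ -18.81167223 -152.63199051  -16.4243132 ] [ 17.34758798 -13.27255681   0.8603102 ] theta -0.8814908886992621 z at -32 -8.186143448924357 z at hinge -6.462896631645101
```

Bar is fully down: solid contact, and the camera shows it level. That puts the height offset at 37 mm. Now I'll lift and go behind the pin tab.

>>> carry_out:
  deltas:
    - [0,0,-0.7,0,0,0,0]
    - [0,0,-1.1,0,0,0,0]
    - [0,0,-1.1,0,0,0,0]
    - [0,0,-1.1,0,0,0,0]
    - [0,0,-1.2,0,0,0,0]
    - [0,0,-1.2,0,0,0,0]
    - [0,0,-1.2,0,0,0,0]
    - [0,0,-1.2,0,0,0,0]

```text
time: 14.6
tool_pos: [0.5704, 0.0087, 0.1849]
tool_rot: [3.142, 0.0, 3.047]
contact_force: [0.4, 1.2, -0.2]
opening: 0.001
grip_force: 0.0
```

>>> carry_out:
  deltas:
    - [1.7,0.64,0,0,0,0,0]
    - [1.7,0.64,0,0,0,0,0]
    - [1.7,0.64,0,0,0,0,0]
    - [1.7,0.64,0,0,0,0,0]
    - [1.7,0.64,0,0,0,0,0]
    - [1.7,0.64,0,0,0,0,0]
    - [1.7,0.64,0,0,0,0,0]
    - [1.7,0.64,0,0,0,0,0]

```text
time: 15.27
tool_pos: [0.4391, 0.0728, 0.1844]
tool_rot: [3.141, 0.0, 3.047]
contact_force: [-0.7, 0.2, 0.2]
opening: 0.0001
grip_force: 0.0
```

>>> carry_out:
  deltas:
    - [0,0,0.9,0,0,0,0]
    - [0,0,0.9,0,0,0,0]
    - [0,0,0.9,0,0,0,0]
    - [0,0,0.9,0,0,0,0]
    - [0,0,0.9,0,0,0,0]
    - [0,0,0.9,0,0,0,0]
    - [0,0,0.9,0,0,0,0]
    - [0,0,0.5,0,0,0,0]

```text
time: 15.93
tool_pos: [0.4394, 0.0723, 0.1146]
tool_rot: [-3.142, -0.002, 3.046]
contact_force: [0.4, 0.2, -0.4]
opening: 0.0007
grip_force: 0.0
```

Run:
```python
exec(open('bar.py').read())
cv2.imwrite('pics/m5.png',cv2.resize(d['image'][120:265,150:317],(640,556),interpolation=2))
```

```text
t 15.93 tip(stud,mm) [-137.6   -0.3  -26.9] rot [-3.142e+00 -2.000e-03  3.046e+00] zt [-0.002 -0.    -1.   ] F [ 0.4  0.2 -0.4] q [-0.01  0.29  1.85  0.    1.   -1.49] op 0.0007
399 [ -18.50278317 -153.22913663  -14.25809978] [19.87800444 -7.06957044  1.18325626] theta -0.683912349986886 z at -32 -7.848622594999356 z at hinge -6.511668599882651
```

View pics/m5.png

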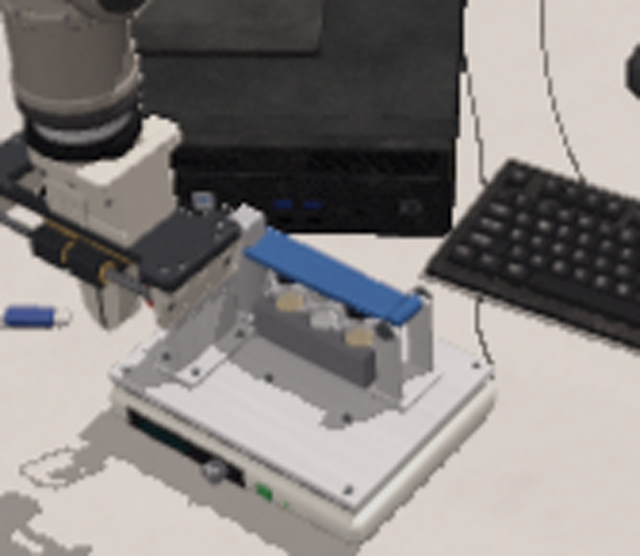

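>>> carry_out:
  deltas:
    - [0,0,0.15,0,0,0,0]
    - [0,0,0.15,0,0,0,0]
    - [-0.5,0,0,0,0,0,0]
    - [-0.5,0,0,0,0,0,0]
    - [-0.5,0,0,0,0,0,0]
    - [-0.5,0,0,0,0,0,0]
    - [-0.5,0,0,0,0,0,0]
    - [-0.5,0,0,0,0,0,0]

```text
time: 16.65
tool_pos: [0.4702, 0.0696, 0.1133]
tool_rot: [3.141, -0.0, 3.047]
contact_force: [-1.3, 0.6, 0.7]
opening: 0.0003
grip_force: 0.3
```

>>> carry_out:
  deltas:
    - [-0.3,0,0,0,0,0,0]
    - [-0.3,0,0,0,0,0,0]
    - [-0.3,0,0,0,0,0,0]
    - [-0.3,0,0,0,0,0,0]
    - [-0.3,0,0,0,0,0,0]
    - [-0.3,0,0,0,0,0,0]
    - [-0.3,0,0,0,0,0,0]
    - [-0.3,0,0,0,0,0,0]

```text
time: 17.32
tool_pos: [0.4939, 0.0673, 0.1132]
tool_rot: [3.141, 0.0, 3.047]
contact_force: [-0.8, -0.2, 0.4]
opening: 0.0002
grip_force: 0.3
```

```bash
cat > pin.py <<'E'
from h import *
st()
for n in('top','scene'):
    d=cap(n,'p_'+n);A=pts(d);C=d['image'].astype(int);F=fr(A)*1000
    g=np.isfinite(F).all(2)&(abs(F[:,:,1])<40)&(F[:,:,0]>-140)&(F[:,:,0]<40)&(F[:,:,2]>-16)
    red=g&(C[:,:,2]>C[:,:,1]+50)&(C[:,:,2]>C[:,:,0]+50)
    br=g&(C[:,:,2]>C[:,:,0]+50)&(C[:,:,1]>C[:,:,0]+20)
    for k,m in(('red',red),('brass',br)):
        if m.sum(): f=F[m];print(n,k,m.sum(),np.median(f,0).round(1),f.min(0).round(1),f.max(0).round(1))
E
python3 pin.py
```

```text
t 17.32 tip(stud,mm) [-82.9  -0.1 -28.3] rot [3.141 0.    3.047] zt [ 0.  0. -1.] F [-0.8 -0.2  0.4] q [-0.02  0.38  1.72  0.    1.04 -1.49] op 0.0002
scene red 6 [-70.5  -5.9   0.8] [-74.7  -9.5  -5.7] [-68.3  -3.6   5.4]
scene brass 10 [-104.7   -6.1   96. ] [-115.9  -33.8    0.5] [-51.7  27.6 101.8]
```

>>> carry_out:
  deltas:
    - [-0.2,0,0,0,0,0,0]
    - [-0.2,0,0,0,0,0,0]
    - [-0.2,0,0,0,0,0,0]
    - [-0.2,0,0,0,0,0,0]
    - [-0.2,0,0,0,0,0,0]
    - [-0.1,0,0,0,0,0,0]
    - [-0.1,0,0,0,0,0,0]
    - [0,0,0,0,0,0,0]

```text
time: 18.08
tool_pos: [0.5058, 0.0662, 0.1132]
tool_rot: [3.141, 0.0, 3.047]
contact_force: [-0.0, 0.2, -0.1]
opening: 0.0005
grip_force: 0.0
```

>>> carry_out:
  deltas:
    - [-0.1,0,0,0,0,0,0]
    - [-0.1,0,0,0,0,0,0]
    - [0,0,0,0,0,0,0]
    - [0,0,0,0,0,0,0]
    - [0,0,0,0,0,0,0]
    - [0,0,0,0,0,0,0]
    - [0,0,0,0,0,0,0]
    - [0,0,0,0,0,0,0]

```text
time: 18.75
tool_pos: [0.5063, 0.0662, 0.1131]
tool_rot: [-3.142, -0.002, 3.047]
contact_force: [-5.3, 0.4, 2.8]
opening: 0.0004
grip_force: 2.6
```

```bash
python3 pin.py
```

```text
t 18.75 tip(stud,mm) [-70.4  -0.1 -28.4] rot [-3.142e+00 -2.000e-03  3.047e+00] zt [-0.002 -0.    -1.   ] F [-5.3  0.4  2.8] q [-0.02  0.4   1.68  0.    1.06 -1.5 ] op 0.0004
scene red 7 [-57.3  -5.    0.3] [-59.2  -9.8  -5.6] [-54.9   0.1   4.4]
scene brass 9 [-94.4 -12.7  94.5] [-105.1  -33.3    4.1] [-41.3  22.5 102.9]
```

>>> carry_out:
  deltas:
    - [0.3,0,0,0,0,0,0]
    - [0.5,0,0,0,0,0,0]
    - [0.8,0,0,0,0,0,0]
    - [0.8,0,0,0,0,0,0]
    - [0.8,0,-0.7,0,0,0,0]
    - [0.8,0,-0.7,0,0,0,0]
    - [0,0,-0.8,0,0,0,0]
    - [0,0,-0.8,0,0,0,0]

```text
time: 19.52
tool_pos: [0.4677, 0.0699, 0.1446]
tool_rot: [3.141, 0.001, 3.047]
contact_force: [0.4, 0.5, 0.6]
opening: 0.0005
grip_force: 0.0
```

```bash
python3 pin.py
```

```text
t 19.52 tip(stud,mm) [-109.1   -0.     3.1] rot [3.141e+00 1.000e-03 3.047e+00] zt [ 0.001  0.    -1.   ] F [0.4 0.5 0.6] q [-0.01  0.3   1.74  0.    1.1  -1.49] op 0.0005
top red 10 [-57.1  -0.2  16.9] [-58.8  -5.7   3. ] [-54.3   4.5  20.3]
top brass 20 [-45.3   0.3  57.1] [-48.5 -18.    2.9] [-39.7  16.1  63.3]
scene red 11 [-58.   -3.5  -0.7] [-59.8  -7.1  -6.4] [-56.    3.    5.3]
scene brass 12 [-43.8 -14.9  14.8] [-132.9  -20.1    3.5] [-40.8  28.5 135.6]
```

>>> carry_out:
  deltas:
    - [-1,0,0,0,0,0,0]
    - [-1,0,0,0,0,0,0]
    - [-1,0,0,0,0,0,0]
    - [-1,0,0,0,0,0,0]
    - [-1,0,0,0,0,0,0]
    - [-0.4,0,0,0,0,0,0]
    - [-0.4,0,0,0,0,0,0]
    - [-0.4,0,0,0,0,0,0]

```text
time: 20.28
tool_pos: [0.5293, 0.0639, 0.1426]
tool_rot: [-3.142, -0.002, 3.047]
contact_force: [-2.0, -0.6, -0.5]
opening: 0.0001
grip_force: 1.0
```

>>> carry_out:
  deltas:
    - [-0.4,0,0,0,0,0,0]
    - [-0.4,0,0,0,0,0,0]
    - [-0.4,0,0,0,0,0,0]
    - [-0.4,0,0,0,0,0,0]
    - [-0.4,0,0,0,0,0,0]
    - [-0.4,0,0,0,0,0,0]
    - [-0.4,0,0,0,0,0,0]
    - [-0.4,0,0,0,0,0,0]

```text
time: 20.95
tool_pos: [0.5622, 0.0608, 0.1434]
tool_rot: [3.141, 0.001, 3.047]
contact_force: [-0.1, 0.1, 0.7]
opening: 0.0004
grip_force: 0.0
```

```bash
python3 pin.py
```

```text
t 20.95 tip(stud,mm) [-14.3  -0.2   1.9] rot [3.141e+00 1.000e-03 3.047e+00] zt [ 0.001  0.    -1.   ] F [-0.1  0.1  0.7] q [-0.03  0.46  1.49  0.    1.19 -1.5 ] op 0.0004
top red 1 [-58.3  -0.8  17.9] [-58.3  -0.8  17.9] [-58.3  -0.8  17.9]
top brass 4 [-38.5 -11.2  -2.8] [-40.3 -13.5  -8.6] [-36.6  -9.1   2. ]
scene red 28 [-58.9  -4.5   8.7] [-63.   -9.7  -9.4] [-55.4   6.9  19.5]
scene brass 67 [-25.1 -12.2  16.9] [-56.7 -32.7  -2. ] [  7.5  20.9 133.5]
```

>>> carry_out:
  deltas:
    - [0,0,-0.8,0,0,0,0]
    - [0,0,-1.5,0,0,0,0]
    - [0.5,0,-2,0,0,0,0]
    - [1,0,-2,0,0,0,0]
    - [2,0,-2,0,0,0,0]
    - [3,0,-1,0,0,0,0]
    - [3,0,0,0,0,0,0]
    - [3,0,0,0,0,0,0]

```text
time: 21.72
tool_pos: [0.4359, 0.0728, 0.2376]
tool_rot: [3.141, 0.003, 3.047]
contact_force: [0.7, 0.3, -0.3]
opening: 0.0005
grip_force: 0.0
```

```bash
python3 pin.py
python3 - <<'E'
from h import *
a=load('p_scene')['image'][150:255,165:305];b=load('p_top')['image'][180:285,170:310]
cv2.imwrite('pics/m6.png',cv2.resize(np.hstack([a,b]),(800,300),interpolation=2))
E
```

```text
t 21.72 tip(stud,mm) [-1.41e+02 -1.00e-01  9.61e+01] rot [3.141e+00 3.000e-03 3.047e+00] zt [ 0.003  0.    -1.   ] F [ 0.7  0.3 -0.3] q [-0.01  0.15  1.66  0.    1.32 -1.48] op 0.0005
top red 10 [-57.2   0.   15.8] [-58.8  -6.2   6.5] [-54.6   4.4  20.2]
top brass 89 [-9.4  3.4  4.9] [-40.7 -18.6 -11.6] [20.2 23.1 10.4]
scene red 25 [-58.2  -2.1  11.1] [-62.3  -9.3  -8.3] [-54.    6.2  20. ]
scene brass 55 [ -7.4 -12.9   5.5] [-56.7 -23.4  -8.2] [19.4 19.6 19. ]
```

View pics/m6.png

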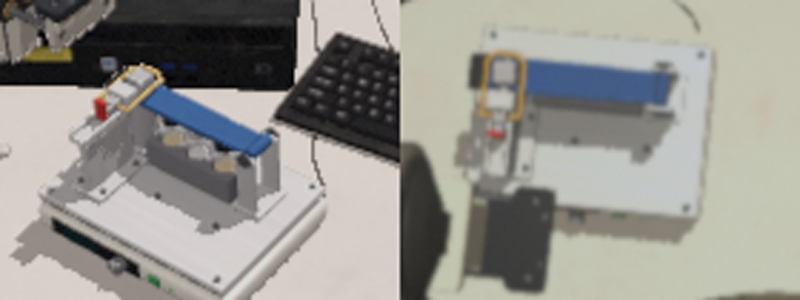

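The brass loop lies shut round the stud (right half, (503,75)), its end at +17 to +20 mm. The pin is home, the bar is down and the gripper is clear.

```bash
python3 -c "
from cell import robot
print(robot.hand_in())"
```

```text
the job is handed in; nothing more can be done
None
```

I handed the job in after about 22 s of robot time. The last pictures show the bar down on the stud, the pin home and the loop snapped shut, with the gripper clear; hand-in returned no verdict.

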